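# Clear the reject and show the camera the marker in the mirror

## Robot

A 7-joint arm with a two-finger parallel gripper is mounted at the origin on the work surface; the furniture and walls round the work are solid. World frame = base frame: x ahead of the robot, y to its left, z up, the work surface at z = 0. Lengths are in m, angles in rad, forces in N, time in s.
With the tool pointing down it reaches from about 0.35 to 0.9 m from the base axis. Payload 8.1 kg.
Tool frame: the origin (TCP) lies midway between the tips of the shut fingers; the grasp point (between the pads) lies 19 mm behind it; z points along the fingers, y is the direction in which the jaws open and shut (so a half turn about z gives the same grasp; the last joint's range is limited). The gripper opens to 92 mm and grips with 3 to 60 N. Pads are 19 mm wide; open, the fingers measure 130 mm over their backs; the gripper's body (75 mm by 190 mm) begins 47 mm behind the grasp point.
Start: joints at [-1.42, 0.434, 0.025, 1.573, -0.012, 1.134, -0.075], TCP at [0.157, 0.605, 0.227] pointing down, gripper open.
Joint ranges: [-2.62, 2.62], [-0.44, 2.09], [-1.27, 1.32], [0.08, 2.57], [-1.32, 4.46], [0.12, 2], [-2.74, 2.74]. Speed limits (rad/s): [2.22, 2.22, 3.01, 3.01, 3.14, 3.14, 3.14].

## Interface

Orientations are given as a rotation vector (axis times angle).
In Python, from cell import arm gives the robot as it stands. The module is installed in compiled form; this text tells all that it offers.
- The arm moves only by the tool jog_arm, never from a script. Its argument "increments" is a list of rows, each an object with "slide": the shift along the tool's x, y, z in mm, a list of three; "roll": the turn about the tool's z in rad; "gripper": the opening, from 0 (shut) to 1 (fully open). In form: [{"slide": [x, y, z], "roll": roll, "gripper": gripper}, ...]. A call has exactly 10 rows; each row is the pose to reach, as a shift and turn from the pose commanded when the call began, along the tool's axes at that moment; what a row does not reach only later rows make up. A row lasts 1/12 s, in which the tool goes at most 41.7 mm and 7.16 degrees, less where a joint would pass 70% of its speed; a pose out of reach is approached as far as the arm can. A call with a gripper value outside its range is refused whole. The fingers move at their own pace and stop on an object; "newtons" is the grip in N (left out, the last holds). Time passes only in rows, so rows that repeat a pose let the fingers close, or fill a call up. It gives the time, the measured TCP pose, the force and the opening at its end, in the units of the state.
- arm.observe(): the state, without advancing time (a new reading comes with each control period).
- arm.get_image(name): name is "scene" or "side" or "wrist"; returns a dict with "frame" (480x640x3 uint8, blue, green, red), "depth" (480x640 float32, m along the optical axis (not along the pixel's ray), 0 where there is no reading), "intrinsics" (3x3 intrinsics, pixels), "R" (3x3) and "t" (3): a world point X has camera coordinates R X + t; the wrist camera has in their place "hand_eye" (4x4, takes a point from camera to tool coordinates, whose origin is the TCP and whose axes are the flange's). Camera axes: x right, y down, z forward; pixel columns grow to the right and rows downward; lengths in m; the calibration is good to about 2 mm. The wrist camera is an equidistant fisheye: a pixel r from the principal point sees the ray r / f radians off the axis. A picture is of the moment at which its call begins: read the wrist's pose just before it.
- arm.sign_off(): hands the job in, once; it reports no verdict.
The state is a dict: "clock": time; "joints": joint angles; "dq": joint speeds; "joint_efforts": joint torques, N m; "position": TCP position; "ee_rot": TCP orientation; "force": force on the tool from outside, world axes, zero at the start; "ft_torque": the same for the moment, N m; "width": opening from 0.0 (shut) to 1.0 (fully open).
Only numpy, scipy, OpenCV 4.12 (cv2) and the standard library are available. Lean on these libraries where they do the work, as an engineer would, in place of code of your own. Each camera call takes 0.05 s, during which the arm holds its last target.

## Task

The small pipe ring standing on the target stand has failed inspection and hides the round yellow marker: drop it into the red reject box and let go of it. Then swing the sprung mirror by its red lever pin until the inspection camera, looking into the mirror, sees the marker in the middle of its view, and finish while still holding the mirror at that angle, because it springs back when let go. Leave the other loose things where they are.

Things in the scene. Friction and masses are not known exactly. Their poses are not given: they have to be found in the camera images.
- ring_centre (a point): Centre of the rejected pipe ring: short brown steel pipe, 48 mm outside diameter, 30 mm high, open through the middle (axis vertical), loose. It stands on the target stand's narrow rest, whose top is 55 mm above the bench, about 45 mm in front of the marker plate.
- target: Target stand, fixed to the bench; grey base 80 x 105 x 8 mm. Origin on the bench straight below the marker; own +y points out of the marker's face towards the mirror, +x along the plate. Upright aluminium plate 62 mm wide (x), 5 mm thick, top at 103 mm, its face at y = 0; in front of it a rest 36 mm wide (x), narrower than the ring, from y = 0 to 76 mm, top at 55 mm.
- marker (a point): Centre of the round yellow marker with a black ring, 40 mm in diameter, on the face of the target stand's plate, 70 mm above the bench.
- reject_box: Red open-topped reject box, fixed, 120 x 120 x 60 mm high, walls and floor 4 mm; origin at the centre of its underside, z up.
- pivot (a point): Point on the mirror's upright turning axis, in the plane of the glass, 70 mm above the bench (same height as the camera's line of sight). The mirror glass is 46 mm wide and 54 mm high in a black frame 62 mm wide, 54 mm high, top at 97 mm. Its x axis points to the camera lens.
- lens (a point): Centre of the inspection camera's lens, 100 mm from the pivot and at the same height, looking straight at the pivot; camera (black block, top at 88 mm) and mirror stand on one fixed grey base 190 x 70 x 8 mm.
- pin (a point): Grasp point on the red upright pin, 80 mm above the bench: round, 14 mm in diameter, free from 44 to 105 mm above the bench. It stands 80 mm behind the glass on the lever, opposite to the direction the glass faces, and turns with the mirror about the pivot. The lever below it is 12 mm wide, from 35 to 41 mm above the bench.
- sight (a point): The camera's reflected line of sight: starts at the pivot and runs level along this frame's +x axis (z up). It turns twice as far as the mirror. The camera sees the marker when this line lands on it, that is when the glass faces midway between the directions from the pivot to the lens and to the marker.
- mirror: Mirror, frame, lever and pin as one; origin on the upright turning axis at bench height, own +x is where the glass faces, pin at x = -80 mm. At its rest stop the glass faces 0.21 rad clockwise (from above) of the direction pivot to lens; it swings up to 1.15 rad further clockwise. A spring pulls it back to the stop, 2 to 4 N at the pin.
- reject_ring: The rejected ring; origin at the centre of its underside, z along its axis.
- tube_centre (a point): Centre of a dark square steel tube offcut, 25 x 120 x 25 mm, lying on the bench: loose bystander, leave alone.
- magnet_centre (a point): Centre of a red arrow-shaped welding magnet, 56 x 112 x 17 mm, lying on the bench: loose bystander, leave alone.
- teal_box_centre (a point): Centre of a teal plastic box, 50 x 75 x 35 mm, on the bench: loose bystander, leave alone.
There are look-alikes about, which are no part of the job. Of the things that look like the reject_ring, the middle-sized one is meant.

How it is judged:
By the outcome, as a careful person would: the job done as asked, in the order asked, and still so for the second after the job is handed in, while the arm keeps its last pose, push and grip.
It also fails if it takes over 48 s, if anything falls off the work surface, if the arm or the gripper's body presses on something with over 40 N, if the wrist force passes 120 N, or if a joint passes its speed limit or range.

## Working session

There is one attempt and no reset: what is moved stays moved. The work goes in short steps, Python scripts to look and compute and a tool call to move; the robot and the scene stay as the last step left them, time stands still between calls to the robot, and variables do not carry over. Pictures are saved under pics/ and viewed, and the job is handed in when it is done.

Besides the shell and the picture viewer there is one more tool, called after "Emit:" by a JSON object that holds its "method" and its "body". jog_arm: Moves the arm, as the interface text tells. Its arguments: {"type":"object","properties":{"increments":{"type":"array"},"newtons":{"type":"number"}},"required":["increments"]}

```bash
mkdir -p pics; cat > h.py <<'E'
import numpy as np, cv2, pickle
from cell import arm
def snap(n,tag):
    s=arm.observe(); im=arm.get_image(n); im['state']=s
    pickle.dump(im,open(f'pics/{tag}.pkl','wb')); cv2.imwrite(f'pics/{tag}.png',im['frame']); return im
def load(tag): return pickle.load(open(f'pics/{tag}.pkl','rb'))
def world(im,u,v,z=None):
    """fixed cam: pixel -> world by depth"""
    K=im['intrinsics']; d=im['depth'][int(v),int(u)]
    ray=np.linalg.inv(K)@[u,v,1]
    R,t=im['R'],im['t']
    if z is None: return R.T@(ray*d-t)
    c=-R.T@t; r=R.T@ray; return c+r*(z-c[2])/r[2]
E
python3 - <<'E'
from h import *
print(arm.observe())
for n in ['scene','side','wrist']:
    im=snap(n,n+'0'); print(n,im['intrinsics'],im.get('R'),im.get('t'),im.get('hand_eye'),(im['depth']>0).mean())
E
```

```text
{'clock': 0.0, 'joints': array([-1.41961654,  0.43523194,  0.0250023 ,  1.57408615, -0.01159479,
        1.1339935 , -0.07509045]), 'dq': array([-0.00026313,  0.00091104, -0.00062631, -0.0018776 , -0.00102429,
       -0.00062949,  0.0007354 ]), 'joint_efforts': array([ 5.10482664e-05, -6.67855310e+01,  9.85089093e-01, -3.14452636e+01,
       -6.04580040e-02,  4.28657373e-02,  1.82952131e-04]), 'position': array([0.15686195, 0.6044742 , 0.22594399]), 'ee_rot': array([-3.97694093e-01, -3.11627828e+00,  2.47156527e-03]), 'force': array([ 0.80883746, -0.02582983, -0.03193467]), 'ft_torque': array([ 0.00308258, -0.0035266 ,  0.04907224]), 'width': 0.9981641392505941}
scene [[461.55102887   0.         327.21866736]
 [  0.         461.55102887 245.11293273]
 [  0.           0.           1.        ]] [[ 8.40893969e-01 -5.41199814e-01  3.07130320e-04]
 [-4.25970205e-01 -6.62204797e-01 -6.16469133e-01]
 [ 3.33836363e-01  5.18254347e-01 -7.87379016e-01]] [-0.42617558  0.25514993  0.78421107] None 0.9960611979166667
side [[516.72796696   0.         322.2009867 ]
 [  0.         516.72796696 248.10198181]
 [  0.           0.           1.        ]] [[ 0.89348479 -0.44853779  0.02233342]
 [-0.1871035  -0.41699588 -0.8894418 ]
 [ 0.40826121  0.79052406 -0.45650246]] [-0.46978234  0.1763756   0.98899281] None 0.9960611979166667
wrist [[371.64829954   0.         317.37514245]
 [  0.         371.64829954 241.48995188]
 [  0.           0.           1.        ]] None None [[-1.68208788e-04 -9.59035207e-01 -2.83286858e-01  7.73861808e-02]
 [ 9.99999906e-01 -4.82513737e-05 -4.30425920e-04 -1.47848990e-03]
 [ 3.99124631e-04 -2.83286904e-01  9.59035125e-01 -1.58883772e-01]
 [ 0.00000000e+00  0.00000000e+00  0.00000000e+00  1.00000000e+00]] 0.993642578125
```

View pics/scene0.png

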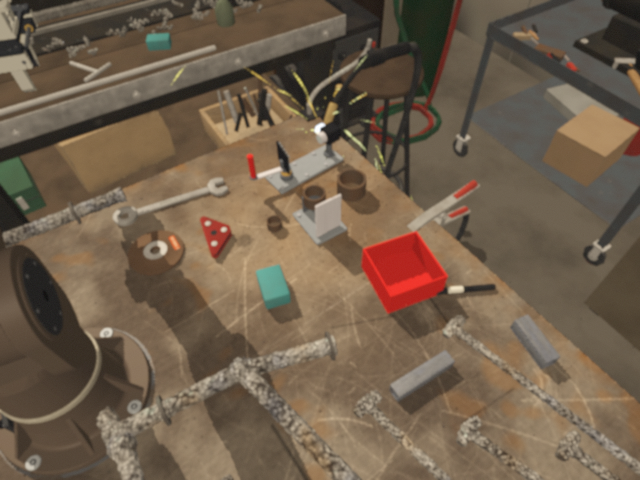

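View pics/side0.png

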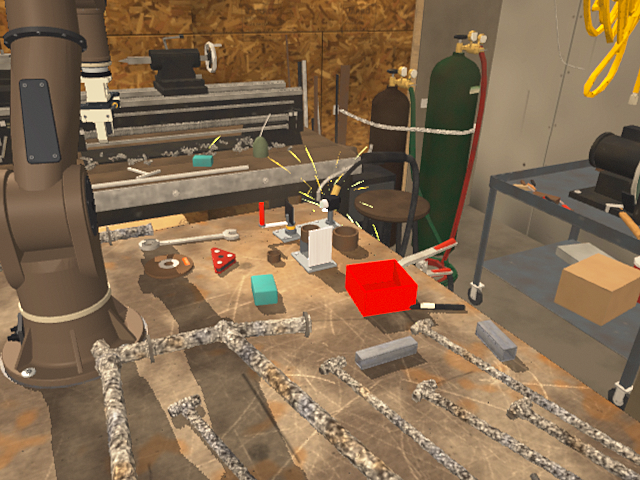

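View pics/wrist0.png

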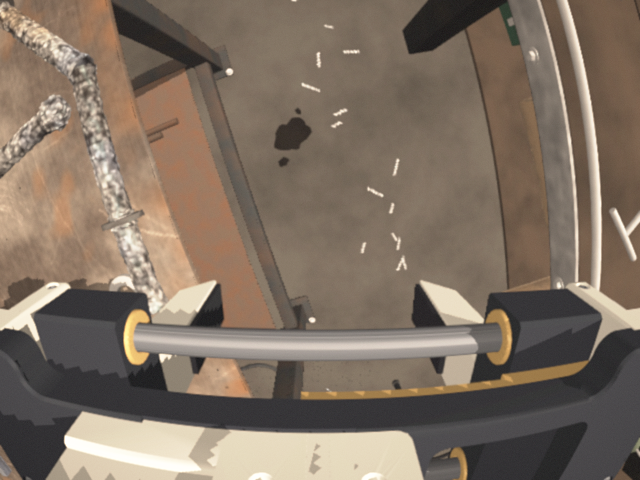

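Scene view: small ring (275,224) on the bench, a middle one (314,197) on the stand behind the white plate (328,212), a big one (351,184). Red box is at (403,272), the red pin at (252,165), the mirror at (284,158) and the camera at (325,135). Side view: the middle ring is at (308,238) and the big one at (346,238). Next I take a close crop and depth points.

```bash
python3 - <<'E'
from h import *
a=load('scene0');b=load('side0')
ca=a['frame'][115:255,225:385];cb=b['frame'][190:290,235:375]
A=cv2.resize(ca,None,fx=5,fy=4.2857,interpolation=cv2.INTER_CUBIC)
cv2.imwrite('pics/c1.png',cv2.resize(ca,(640,560)));cv2.imwrite('pics/c2.png',cv2.resize(cb,(784,560)))
for n,im,ps in [('scene',a,[(275,224),(314,190),(351,177),(328,212),(252,160),(252,175),(284,150),(325,135),(403,285),(275,285),(214,236),(422,375)]),('side',b,[(274,256),(308,238),(308,228),(346,235),(319,245),(262,210),(290,215),(325,205),(380,290)])]:
    for p in ps: print(n,p,world(im,*p).round(3))
E
```

```text
scene (275, 224) [0.468 0.153 0.001]
scene (314, 190) [0.56  0.134 0.073]
scene (351, 177) [0.682 0.169 0.02 ]
scene (328, 212) [0.552 0.067 0.071]
scene (252, 160) [0.483 0.266 0.096]
scene (252, 175) [0.477 0.265 0.055]
scene (284, 150) [0.557 0.255 0.098]
scene (325, 135) [0.673 0.267 0.081]
scene (403, 285) [ 0.605 -0.126  0.003]
scene (275, 285) [ 0.383 -0.008  0.035]
scene (214, 236) [0.338 0.18  0.018]
scene (422, 375) [ 0.507 -0.296  0.024]
side (274, 256) [0.459 0.132 0.018]
side (308, 238) [0.537 0.102 0.065]
side (308, 228) [0.553 0.136 0.075]
side (346, 235) [0.681 0.167 0.016]
side (319, 245) [0.549 0.065 0.061]
side (262, 210) [0.48  0.266 0.085]
side (290, 215) [0.553 0.25  0.064]
side (325, 205) [0.665 0.263 0.07 ]
side (380, 290) [ 0.575 -0.165  0.058]
```

View pics/c1.png

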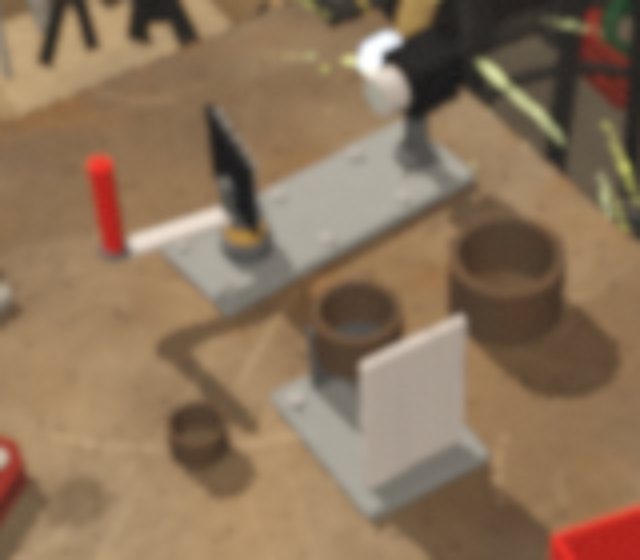

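View pics/c2.png

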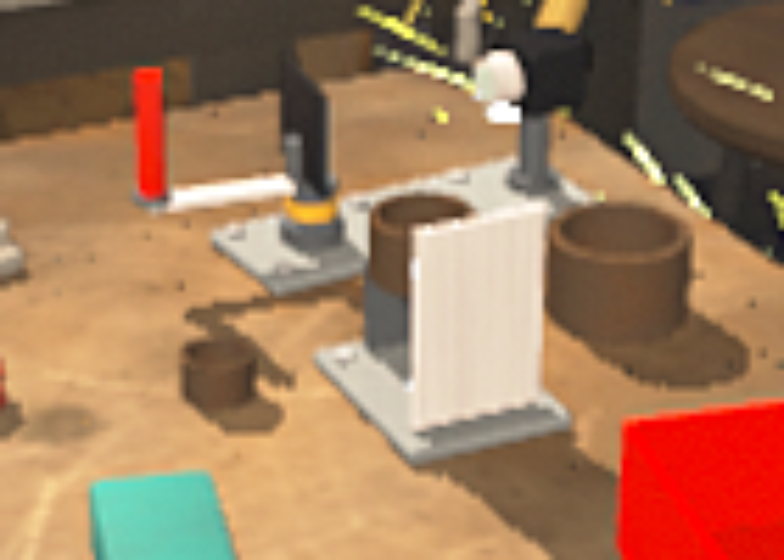

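The crops confirm it: the middle ring, on the stand's rest behind the white plate at crop 1 (357,320), is the reject. The small one (198,435) and the big one (507,280) stand on the bench. Now I fit point clouds from both fixed cameras.

```bash
cat >> h.py <<'E'
def cloud(im):
    K=im['intrinsics'];d=im['depth'];v,u=np.indices(d.shape)
    P=np.stack([(u-K[0,2])/K[0,0]*d,(v-K[1,2])/K[1,1]*d,d],-1).reshape(-1,3)
    P=(P-im['t'])@im['R']; return P,im['frame'].reshape(-1,3)
from scipy.optimize import least_squares
def circ(p,r,c0): return least_squares(lambda c:np.hypot(*(p-c).T)-r,c0,loss='soft_l1',f_scale=.002)
def box(P,lo,hi): return np.all((P>lo)&(P<hi),1)
E
python3 - <<'E'
from h import *
for n in ['scene0','side0']:
    im=load(n);P,C=cloud(im);C=C.astype(int)
    print(n)
    # pin: red
    m=box(P,[.43,.22,.045],[.53,.31,.11])&(C[:,2]>120)&(C[:,1]<60)
    q=P[m]; 
    cam=-im['R'].T@im['t']
    f=circ(q[:,:2],.007,q[:,:2].mean(0)+.004*np.array([.5,.8])); print('pin',f.x.round(4),len(q),q[:,2].min(),q[:,2].max(),'mean',q.mean(0))
    m=box(P,[.48,.06,.07],[.62,.18,.095]);q=P[m];c=C[m]
    br=(c[:,2]-c[:,0]>15)&(c[:,2]<140)
    print('ring pts',br.sum(),q[br].min(0),q[br].max(0))
    f=circ(q[br][:,:2],.022,q[br][:,:2].mean(0));print('ring',f.x.round(4),np.abs(f.fun).mean())
    zt=q[br]
    m=box(P,[.46,.02,.058],[.62,.16,.11]);q=P[m];c=C[m]; w=c.min(1)>140
    q=q[w]; mu=q.mean(0);_,_,V=np.linalg.svd(q-mu);print('plate',len(q),mu,V[2],'top',np.percentile(q[:,2],98)); 
    e=(q-mu)@V[0];e1=(q-mu)@np.array([V[2][1],-V[2][0],0]);print(np.percentile(e1,[1,99]), (mu[:2]+np.percentile(e1,[1,99]).mean()*np.array([V[2][1],-V[2][0]])))
    m=box(P,[.4,-.3,-.01],[.8,.05,.1])&(C[:,2]>150)&(C[:,1]<60);q=P[m]
    r=cv2.minAreaRect(q[q[:,2]>.05][:,:2].astype(np.float32));print('box',r,q[:,2].max())
    m=box(P,[.5,.2,.085],[.61,.32,.1]);q=P[m];print('mirror top',len(q),q.mean(0),cv2.fitLine(q[:,:2].astype(np.float32),cv2.DIST_L2,0,.01,.01).ravel(),q.min(0),q.max(0))
    m=box(P,[.62,.2,.08],[.75,.34,.1]);q=P[m];print('cam top',len(q),q.mean(0),cv2.minAreaRect(q[:,:2].astype(np.float32)))
    m=box(P,[.45,.18,.003],[.8,.36,.014])&(C.max(1)-C.min(1)<25);q=P[m];print('base',len(q),cv2.minAreaRect(q[:,:2].astype(np.float32)))
    m=box(P,[.45,.2,.03],[.56,.3,.043])&(C.min(1)>140);q=P[m];print('lever',len(q),q.mean(0),cv2.fitLine(q[:,:2].astype(np.float32),cv2.DIST_L2,0,.01,.01).ravel())
E
```

```text
scene0
pin [0.4815 0.2715] 90 0.04858627794462353 0.10636019601876098 mean [0.47883469 0.26583475 0.08008793]
ring pts 269 [0.52526583 0.06807742 0.07028275] [0.58401306 0.14085723 0.0930593 ]
ring [0.5494 0.1168] 0.0012258463481551961
plate 399 [0.55016728 0.06784085 0.08332528] [-0.02149487  0.99901699  0.03876898] top 0.10409528310419508
[-0.02722481  0.02892724] [0.55101766 0.06785914]
box ((0.6086785793304443, -0.1128065213561058), (0.11926352977752686, 0.11927159875631332), 79.6233901977539) 0.0637463905534029
mirror top 90 [0.5550377  0.25860568 0.09328412] [0.08504271 0.9963773  0.5550377  0.2586057 ] [0.55080118 0.23085476 0.08514611] [0.56110197 0.29279764 0.09894812]
cam top 212 [0.6878676  0.2736431  0.08603919] ((0.6849068999290466, 0.2764689326286316), (0.05321332812309265, 0.03869485482573509), 4.978303909301758)
base 1304 ((0.6142212152481079, 0.2670261859893799), (0.18758296966552734, 0.07049575448036194), 6.192949295043945)
lever 109 [0.52029248 0.2655148  0.04014819] [ 0.99622166 -0.08684676  0.52029246  0.2655148 ]
side0
pin [0.4801 0.2706] 93 0.0451003567622613 0
[... 301 characters left out ...]
19  0.02867359] [0.55177589 0.06792683]
box ((0.608896791934967, -0.11388314515352249), (0.12493444234132767, 0.12273828685283661), 78.5303955078125) 0.061272292858402806
mirror top 45 [0.553939   0.25872119 0.09107765] [0.07998385 0.99679613 0.553939   0.2587212 ] [0.54944369 0.22774845 0.08501212] [0.55942584 0.29307018 0.09660623]
cam top 89 [0.68859669 0.27135582 0.08412161] ((0.6906512975692749, 0.27347931265830994), (0.03645176813006401, 0.047169238328933716), 60.060611724853516)
base 255 ((0.6171958446502686, 0.27158060669898987), (0.2083951234817505, 0.09330504387617111), 17.494821548461914)
lever 71 [0.51557112 0.26370118 0.03792021] [ 0.9973807  -0.07233071  0.5155711   0.26370117]
```

```bash
cat >> h.py <<'E'
from scipy.spatial.transform import Rotation as Rn
def plan(target,jaw_deg):
    """slide(mm), roll to bring TCP to target with jaw axis at world angle jaw_deg"""
    s=arm.observe();R=Rn.from_rotvec(s['ee_rot']).as_matrix();p=np.array(s['position'])
    sl=R.T@(np.array(target)-p)*1000
    cur=np.degrees(np.arctan2(R[1,1],R[0,1])); d=(jaw_deg-cur+90)%180-90
    print('t',round(s['clock'],2),'pos',p.round(4),'F',s['force'].round(1),'w',round(s['width'],3),'jaw',cur.round(2),'tilt',R[:,2].round(3))
    print('slide',sl.round(1),'roll',round(-np.radians(d),3))
E
python3 -c "
from h import *
plan([.550,.116,.20],1)"
```

```text
t 0.15 pos [0.1569 0.6046 0.2262] F [-0.5  0.3 -0.1] w 0.996 jaw 75.46 tilt [-0.    -0.001 -1.   ]
slide [-503.2 -374.2   26.6] roll 1.299
```

Emit:
{"method": "jog_arm", "body": {"increments": [{"slide": [-30, -22, 0], "roll": 0.08, "gripper": 1}, {"slide": [-60, -45, 0], "roll": 0.16, "gripper": 1}, {"slide": [-90, -67, 0], "roll": 0.24, "gripper": 1}, {"slide": [-120, -90, 0], "roll": 0.32, "gripper": 1}, {"slide": [-150, -112, 0], "roll": 0.4, "gripper": 1}, {"slide": [-180, -135, 0], "roll": 0.48, "gripper": 1}, {"slide": [-210, -157, 0], "roll": 0.56, "gripper": 1}, {"slide": [-240, -180, 0], "roll": 0.64, "gripper": 1}, {"slide": [-270, -202, 0], "roll": 0.72, "gripper": 1}, {"slide": [-300, -225, 0], "roll": 0.8, "gripper": 1}], "newtons": 25}}

```text
clock: 0.98
position: [0.3915, 0.3103, 0.2268]
ee_rot: [-1.585, -2.712, -0.0]
force: [-0.8, 0.2, 0.3]
width: 1.003
```

```bash
python3 -c "
from h import *
snap('wrist','w1')
plan([.550,.116,.20],1)"
```

```text
t 1.03 pos [0.3967 0.3031 0.2271] F [ 4.1 -6.3 -0.2] w 1.004 jaw 28.56 tilt [ 0.003 -0.003 -1.   ]
slide [-237.5   45.1   28. ] roll 0.481
```

View pics/w1.png

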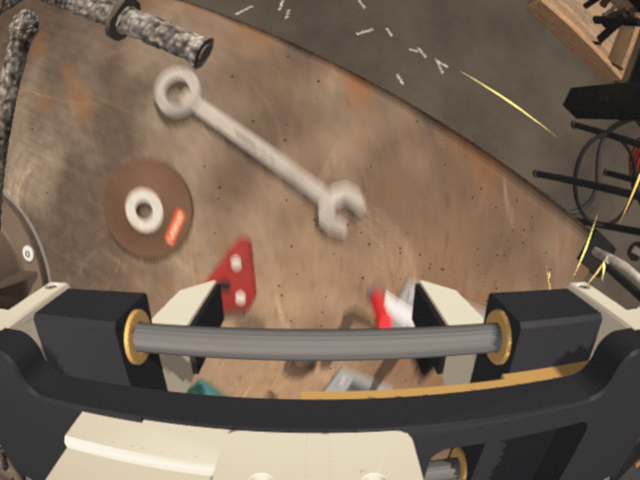

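Wrist view 1: the wrench, the disc, the magnet (240,280) and the red pin (380,305). The area under the fingers is hidden. The camera sees the tool's +x side, so I'll stand back from the ring (−y) to view it.

```bash
python3 -c "
from h import *
plan([.550,-.04,.22],1)"
```

```text
t 1.03 pos [0.3967 0.3031 0.2271] F [ 4.1 -6.3 -0.2] w 1.004 jaw 28.56 tilt [ 0.003 -0.003 -1.   ]
slide [-374.6  -29.4    8.4] roll 0.481
```

Emit:
{"method": "jog_arm", "body": {"increments": [{"slide": [-38, -3, 0], "roll": 0.06, "gripper": 1}, {"slide": [-77, -6, 0], "roll": 0.12, "gripper": 1}, {"slide": [-116, -9, 0], "roll": 0.18, "gripper": 1}, {"slide": [-154, -12, 0], "roll": 0.24, "gripper": 1}, {"slide": [-193, -15, 0], "roll": 0.3, "gripper": 1}, {"slide": [-232, -18, 0], "roll": 0.36, "gripper": 1}, {"slide": [-270, -21, 0], "roll": 0.42, "gripper": 1}, {"slide": [-308, -24, 0], "roll": 0.48, "gripper": 1}, {"slide": [-346, -27, 0], "roll": 0.48, "gripper": 1}, {"slide": [-370, -29, 0], "roll": 0.48, "gripper": 1}]}}

```text
clock: 1.87
position: [0.5494, -0.0281, 0.2268]
ee_rot: [2.182, 2.258, -0.001]
force: [-0.6, -0.4, 0.8]
width: 1.003
```

```bash
python3 -c "
from h import *
snap('wrist','w2a');snap('wrist','w2')
plan([.550,.01,.22],1)"
```

```text
t 1.97 pos [ 0.5494 -0.0292  0.2268] F [-1.1  0.3 -0.2] w 0.998 jaw 1.75 tilt [ 0.001 -0.003 -1.   ]
slide [39.2  1.8  6.7] roll 0.013
```

View pics/w2.png

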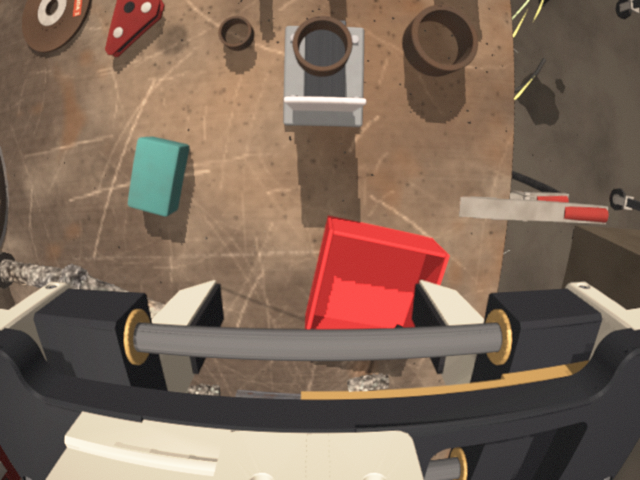

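Wrist view 2: the ring sits on the rest at (323,45), with the plate's top edge at row 100 (284–364). The small ring is at (236,32), the big ring at (439,41), the box at (378,270) and the teal box at (158,177). Now the second viewpoint, nearer.

Emit:
{"method": "jog_arm", "body": {"increments": [{"slide": [15, 0, 0], "roll": 0.01, "gripper": 1}, {"slide": [30, 0, 0], "roll": 0.01, "gripper": 1}, {"slide": [45, 0, 0], "roll": 0.01, "gripper": 1}, {"slide": [60, 0, 0], "roll": 0.01, "gripper": 1}, {"slide": [70, 0, 0], "roll": 0.01, "gripper": 1}, {"slide": [75, 0, 0], "roll": 0.01, "gripper": 1}, {"slide": [75, 0, 0], "roll": 0.01, "gripper": 1}, {"slide": [75, 0, 0], "roll": 0.01, "gripper": 1}, {"slide": [75, 0, 0], "roll": 0.01, "gripper": 1}, {"slide": [75, 0, 0], "roll": 0.01, "gripper": 1}]}}

```text
clock: 2.8
position: [0.5457, 0.0498, 0.2268]
ee_rot: [2.193, 2.249, -0.0]
force: [-0.8, -0.3, -0.1]
width: 1.001
```

```bash
cat >> h.py <<'E'
def wcloud(im):
    K=im['intrinsics'];d=im['depth'];v,u=np.indices(d.shape)
    x=(u-K[0,2])/K[0,0];y=(v-K[1,2])/K[1,1];th=np.hypot(x,y);k=np.tan(th)/np.maximum(th,1e-9)
    P=np.stack([x*k*d,y*k*d,d],-1).reshape(-1,3)
    H=im['hand_eye'];P=P@H[:3,:3].T+H[:3,3];s=im['state']
    P=P@Rn.from_rotvec(s['ee_rot']).as_matrix().T+s['position'];return P,im['frame'].reshape(-1,3).astype(int)
E
python3 - <<'E'
from h import *
snap('wrist','w3');print(arm.observe()['position'])
for n in ['w2','w3']:
    im=load(n);P,C=wcloud(im);print(n)
    m=box(P,[.515,.08,.079],[.59,.15,.095]);q=P[m]
    if len(q)>20: print('ringtop',len(q),np.median(q[:,2]),cv2.minEnclosingCircle(q[:,:2].astype(np.float32)),cv2.fitEllipse(q[:,:2].astype(np.float32)))
    m=box(P,[.5,.05,.098],[.6,.085,.11]);q=P[m]
    if len(q)>9: print('plate top',len(q),np.median(q[:,2]),cv2.minAreaRect(q[:,:2].astype(np.float32)))
    m=box(P,[.49,.03,.004],[.61,.19,.012])&(C.max(1)-C.min(1)<25);q=P[m]
    if len(q)>9:print('stand base',len(q),cv2.minAreaRect(q[:,:2].astype(np.float32)))
    m=box(P,[.45,.23,.09],[.52,.32,.12])&(C[:,2]>110)&(C[:,1]<60);q=P[m]
    if len(q)>9:print('pin top',len(q),np.percentile(q[:,2],[5,95]),q[q[:,2]>.1].mean(0),cv2.minEnclosingCircle(q[q[:,2]>.1][:,:2].astype(np.float32)))
    m=box(P,[.53,.2,.09],[.61,.32,.105]);q=P[m]
    if len(q)>9:print('mirror top',len(q),cv2.minAreaRect(q[:,:2].astype(np.float32)))
    m=box(P,[.45,.18,.004],[.8,.36,.014])&(C.max(1)-C.min(1)<25);q=P[m]
    if len(q)>9:print('base',len(q),cv2.minAreaRect(q[:,:2].astype(np.float32)))
    m=box(P,[.63,.2,.08],[.75,.34,.1]);q=P[m]
    if len(q)>9:print('cam top',len(q),cv2.minAreaRect(q[:,:2].astype(np.float32)))
    m=box(P,[.4,-.3,.054],[.8,.0,.07])&(C[:,2]>120)&(C[:,1]<60);q=P[m]
    if len(q)>9:print('box',len(q),cv2.minAreaRect(q[:,:2].astype(np.float32)))
E
```

```text
[0.54573177 0.04988236 0.22678806]
w2
ringtop 984 0.08557539166623367 ((0.5489208102226257, 0.11840204894542694), 0.024400275200605392) ((0.5487975478172302, 0.1177503690123558), (0.043812185525894165, 0.04426611214876175), 36.39018630981445)
plate top 573 0.10331186746080931 ((0.5521948933601379, 0.06970105320215225), (0.06162678822875023, 0.006981098558753729), 0.5445665121078491)
stand base 3287 ((0.5515548586845398, 0.10392284393310547), (0.07891649752855301, 0.10434108972549438), 0.4761277437210083)
box 191 ((0.6084858179092407, -0.1046413779258728), (0.10056095570325851, 0.11726569384336472), 79.63522338867188)
w3
ringtop 920 0.08570994219239446 ((0.5486052632331848, 0.11842864006757736), 0.024294523522257805) ((0.5487377643585205, 0.11840324848890305), (0.043838050216436386, 0.044047147035598755), 112.89685821533203)
plate top 546 0.10325072410318353 ((0.551972508430481, 0.06982294470071793), (0.006654244381934404, 0.061619941145181656), 89.55459594726562)
stand base 2768 ((0.551476001739502, 0.1058584451675415), (0.07910023629665375, 0.10186879336833954), 1.0815393924713135)
mirror top 39 ((0.5533169507980347, 0.23466913402080536), (0.007789472583681345, 0.0026605732273310423), 19.78203582763672)
base 5566 ((0.6148391366004944, 0.25531649589538574), (0.18860332667827606, 0.04398977756500244), 5.758302211761475)
cam top 65 ((0.6961806416511536, 0.2604413330554962), (0.027719959616661072, 0.0019458578899502754), 9.17043685913086)
box 120 ((0.6086888313293457, -0.1043032705783844), (0.10449887067079544, 0.11679090559482574), 80.07627868652344)
```

View pics/w3.png

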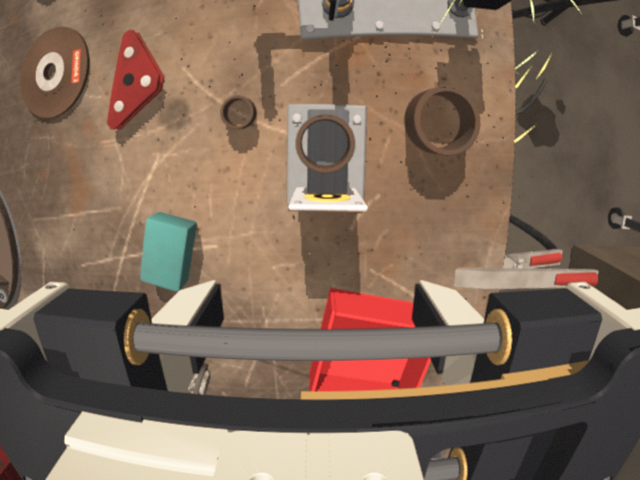

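Wrist view 3 agrees: ring centre at (325,143), yellow marker edge at (328,196). The ring is at (0.549,0.118) with its rim at z=0.0855, the plate face is near y≈0.073 and the marker at x≈0.552. Approach next.

```bash
python3 -c "
from h import *
plan([.5488,.1177,.053],0.6)"
```

```text
t 2.85 pos [0.5457 0.0499 0.2268] F [ 0.   0.7 -0.7] w 1.003 jaw 1.47 tilt [ 0. -0. -1.]
slide [ 67.8   4.8 173.8] roll 0.015
```

Emit:
{"method": "jog_arm", "body": {"increments": [{"slide": [15, 1, 5], "roll": 0.015, "gripper": 1}, {"slide": [35, 3, 15], "roll": 0.015, "gripper": 1}, {"slide": [55, 5, 30], "roll": 0.015, "gripper": 1}, {"slide": [66, 5, 45], "roll": 0.015, "gripper": 1}, {"slide": [68, 5, 60], "roll": 0.015, "gripper": 1}, {"slide": [68, 5, 75], "roll": 0.015, "gripper": 1}, {"slide": [68, 5, 85], "roll": 0.015, "gripper": 1}, {"slide": [68, 5, 90], "roll": 0.015, "gripper": 1}, {"slide": [68, 5, 90], "roll": 0.015, "gripper": 1}, {"slide": [68, 5, 90], "roll": 0.015, "gripper": 1}]}}

```text
clock: 3.68
position: [0.5492, 0.1184, 0.1371]
ee_rot: [2.209, 2.233, 0.0]
force: [-0.2, -0.3, -0.4]
width: 1.0
```

```bash
python3 -c "
from h import *
snap('side','s4')
cv2.imwrite('pics/s4c.png',cv2.resize(load('s4')['frame'][150:310,220:420],(800,600)))
plan([.5488,.1177,.053],0.6)"
```

```text
t 3.73 pos [0.5494 0.1186 0.1375] F [-0.3  0.1  0.8] w 0.999 jaw 0.64 tilt [ 0.001  0.    -1.   ]
slide [-0.9 -0.7 84.5] roll 0.001
```

View pics/s4c.png

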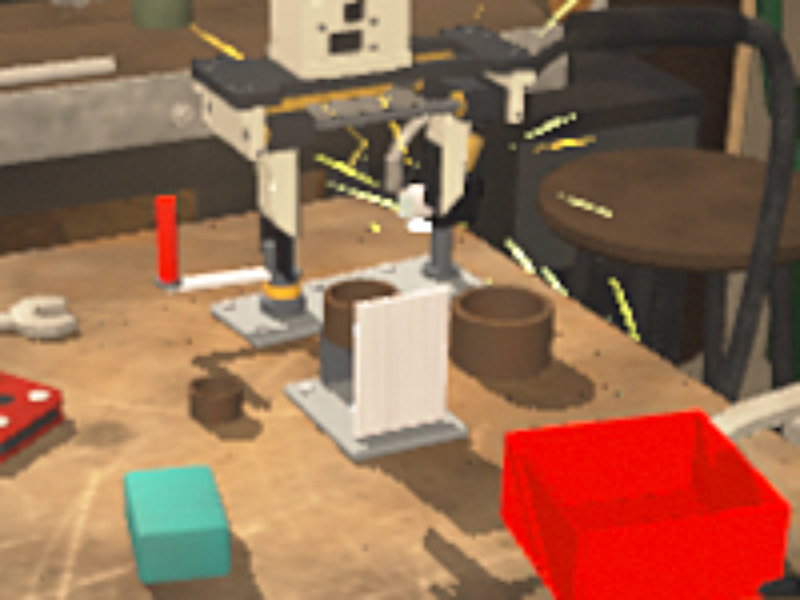

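The fingers straddle the ring (crop 360,310), with nothing in the way. Descend, then close.

Emit:
{"method": "jog_arm", "body": {"increments": [{"slide": [-1, -1, 15], "roll": 0, "gripper": 1}, {"slide": [-1, -1, 30], "roll": 0, "gripper": 1}, {"slide": [-1, -1, 45], "roll": 0, "gripper": 1}, {"slide": [-1, -1, 60], "roll": 0, "gripper": 1}, {"slide": [-1, -1, 72], "roll": 0, "gripper": 1}, {"slide": [-1, -1, 80], "roll": 0, "gripper": 1}, {"slide": [-1, -1, 83], "roll": 0, "gripper": 1}, {"slide": [-1, -1, 83], "roll": 0, "gripper": 0.8}, {"slide": [-1, -1, 83], "roll": 0, "gripper": 0.65}, {"slide": [-1, -1, 83], "roll": 0, "gripper": 0.6}]}}

```text
clock: 4.57
position: [0.5485, 0.118, 0.0545]
ee_rot: [2.208, 2.234, 0.002]
force: [-0.1, -0.2, 0.1]
width: 0.834
```

Emit:
{"method": "jog_arm", "body": {"increments": [{"slide": [0, 0, 0], "roll": 0, "gripper": 0.4}, {"slide": [0, 0, 0], "roll": 0, "gripper": 0.4}, {"slide": [0, 0, 0], "roll": 0, "gripper": 0.4}, {"slide": [0, 0, 0], "roll": 0, "gripper": 0.4}, {"slide": [0, 0, 0], "roll": 0, "gripper": 0.4}, {"slide": [0, 0, 0], "roll": 0, "gripper": 0.4}, {"slide": [0, 0, 0], "roll": 0, "gripper": 0.4}, {"slide": [0, 0, -5], "roll": 0, "gripper": 0.4}, {"slide": [0, 0, -10], "roll": 0, "gripper": 0.4}, {"slide": [0, 0, -15], "roll": 0, "gripper": 0.4}], "newtons": 25}}

```text
clock: 5.4
position: [0.5476, 0.1178, 0.0691]
ee_rot: [-2.208, -2.234, 0.001]
force: [-0.7, -0.1, -2.0]
width: 0.511
```

```bash
python3 -c "
from h import *
snap('side','s5')
cv2.imwrite('pics/s5c.png',cv2.resize(load('s5')['frame'][170:290,240:400],(800,600)))
plan([.608,-.108,.20],0.6)"
```

```text
t 5.45 pos [0.5483 0.1179 0.07  ] F [-0.1 -0.7 -1.1] w 0.517 jaw 0.68 tilt [ 0.001  0.    -1.   ]
slide [-226.6   57.2 -130. ] roll 0.001
```

View pics/s5c.png

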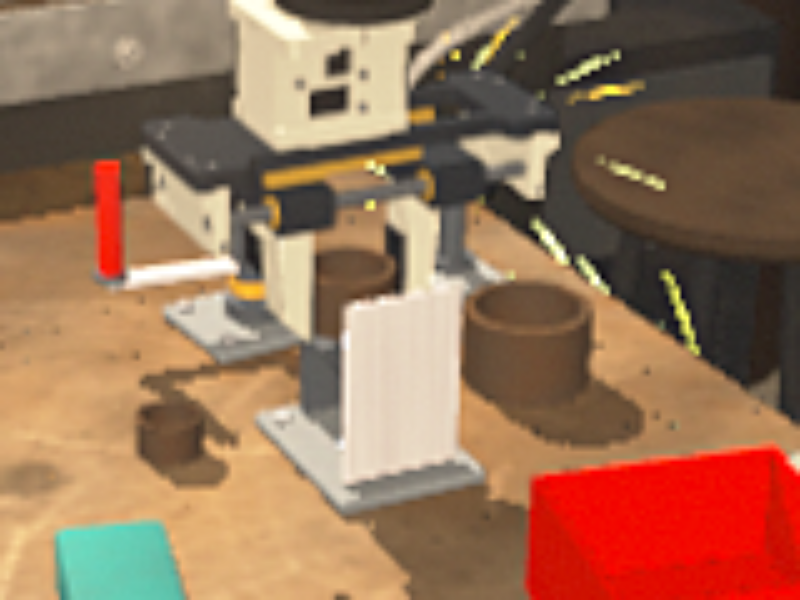

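The ring is held and lifted clear (crop 355,290; width 0.515, which is 47 mm). Up and over to the box, aligning with its walls (yaw −10°).

Emit:
{"method": "jog_arm", "body": {"increments": [{"slide": [0, 0, -25], "roll": 0, "gripper": 0.4}, {"slide": [0, 0, -55], "roll": 0, "gripper": 0.4}, {"slide": [0, 0, -85], "roll": 0, "gripper": 0.4}, {"slide": [-10, 3, -105], "roll": 0.03, "gripper": 0.4}, {"slide": [-35, 10, -112], "roll": 0.08, "gripper": 0.4}, {"slide": [-70, 18, -112], "roll": 0.12, "gripper": 0.4}, {"slide": [-108, 28, -112], "roll": 0.16, "gripper": 0.4}, {"slide": [-145, 38, -112], "roll": 0.19, "gripper": 0.4}, {"slide": [-182, 47, -112], "roll": 0.19, "gripper": 0.4}, {"slide": [-210, 54, -112], "roll": 0.19, "gripper": 0.4}]}}

```text
clock: 6.28
position: [0.6044, -0.0952, 0.1812]
ee_rot: [2.411, 2.011, -0.001]
force: [-0.2, -0.2, -0.4]
width: 0.514
```

```bash
python3 -c "
from h import *
plan([.6087,-.113,.033],-10.2)"
```

```text
t 6.28 pos [ 0.6044 -0.0952  0.1812] F [-0.2 -0.2 -0.4] w 0.514 jaw -10.33 tilt [ 0.001 -0.001 -1.   ]
slide [-16.6   7.3 148.2] roll -0.002
```

Emit:
{"method": "jog_arm", "body": {"increments": [{"slide": [-10, 5, 10], "roll": 0, "gripper": 0.4}, {"slide": [-16, 7, 30], "roll": 0, "gripper": 0.4}, {"slide": [-16, 7, 50], "roll": 0, "gripper": 0.4}, {"slide": [-16, 7, 70], "roll": 0, "gripper": 0.4}, {"slide": [-16, 7, 85], "roll": 0, "gripper": 0.4}, {"slide": [-16, 7, 90], "roll": 0, "gripper": 0.4}, {"slide": [-16, 7, 90], "roll": 0, "gripper": 0.4}, {"slide": [-16, 7, 90], "roll": 0, "gripper": 0.4}, {"slide": [-16, 7, 90], "roll": 0, "gripper": 0.4}, {"slide": [-16, 7, 90], "roll": 0, "gripper": 0.4}]}}

```text
clock: 7.12
position: [0.6092, -0.1085, 0.0919]
ee_rot: [2.409, 2.014, 0.002]
force: [-0.1, 0.7, -1.5]
width: 0.511
```

```bash
python3 -c "
from h import *
snap('scene','s6')
cv2.imwrite('pics/s6c.png',cv2.resize(load('s6')['frame'][180:330,320:520],(800,600)))
plan([.6087,-.113,.033],-10.2)"
```

```text
t 7.17 pos [ 0.6091 -0.1085  0.0918] F [ 0.1  0.6 -1.2] w 0.506 jaw -10.19 tilt [ 0.002 -0.    -1.   ]
slide [-4.6  0.3 58.8] roll 0.0
```

View pics/s6c.png

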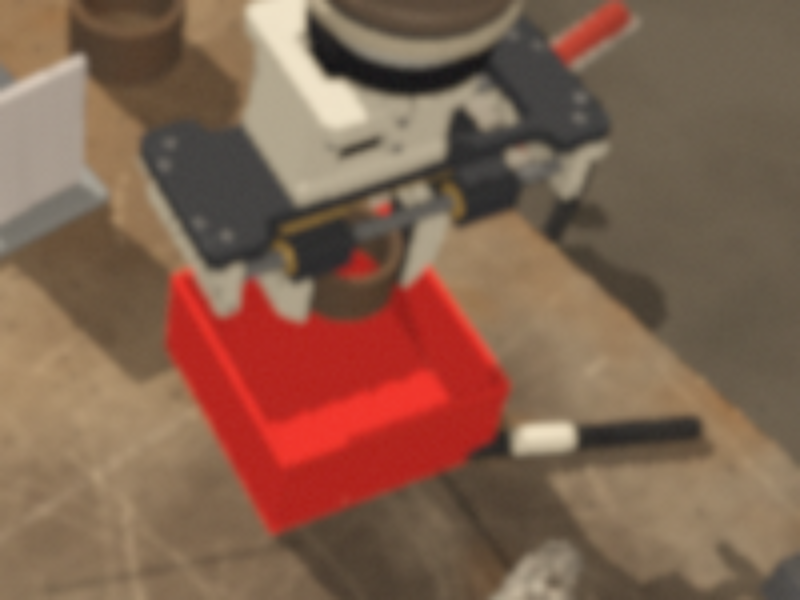

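The ring hangs over the box opening (crop 350,280). Lower and release.

Emit:
{"method": "jog_arm", "body": {"increments": [{"slide": [-4, 0, 15], "roll": 0, "gripper": 0.4}, {"slide": [-4, 0, 30], "roll": 0, "gripper": 0.4}, {"slide": [-4, 0, 43], "roll": 0, "gripper": 0.4}, {"slide": [-4, 0, 52], "roll": 0, "gripper": 0.4}, {"slide": [-4, 0, 56], "roll": 0, "gripper": 0.4}, {"slide": [-4, 0, 58], "roll": 0, "gripper": 0.4}, {"slide": [-4, 0, 58], "roll": 0, "gripper": 0.4}, {"slide": [-4, 0, 58], "roll": 0, "gripper": 0.65}, {"slide": [-4, 0, 58], "roll": 0, "gripper": 0.65}, {"slide": [-4, 0, 58], "roll": 0, "gripper": 0.65}]}}

```text
clock: 8.0
position: [0.6083, -0.1125, 0.0335]
ee_rot: [2.409, 2.015, 0.002]
force: [-0.4, -0.4, 0.9]
width: 0.643
```

Emit:
{"method": "jog_arm", "body": {"increments": [{"slide": [0, 0, 0], "roll": 0, "gripper": 0.65}, {"slide": [0, 0, 0], "roll": 0, "gripper": 0.65}, {"slide": [0, 0, -15], "roll": 0, "gripper": 0.65}, {"slide": [0, 0, -35], "roll": 0, "gripper": 0.65}, {"slide": [0, 0, -60], "roll": 0, "gripper": 0.65}, {"slide": [0, 0, -90], "roll": 0, "gripper": 0.65}, {"slide": [0, 0, -120], "roll": 0, "gripper": 0.65}, {"slide": [0, 0, -140], "roll": 0, "gripper": 0.65}, {"slide": [0, 0, -150], "roll": 0, "gripper": 0.65}, {"slide": [0, 0, -150], "roll": 0, "gripper": 0.65}]}}

```text
clock: 8.83
position: [0.609, -0.1127, 0.185]
ee_rot: [2.408, 2.013, 0.005]
force: [1.2, -0.8, -0.3]
width: 0.652
```

```bash
python3 -c "
from h import *
snap('scene','s7')
cv2.imwrite('pics/s7c.png',cv2.resize(load('s7')['frame'][180:330,320:520],(800,600)))
plan([.42,.17,.20],70)"
```

```text
t 8.88 pos [ 0.6081 -0.1123  0.1831] F [ 0.1 -0.5  0.3] w 0.647 jaw -10.19 tilt [ 0.002  0.    -1.   ]
slide [ 244.6 -235.   -17.1] roll -1.4
```

View pics/s7c.png

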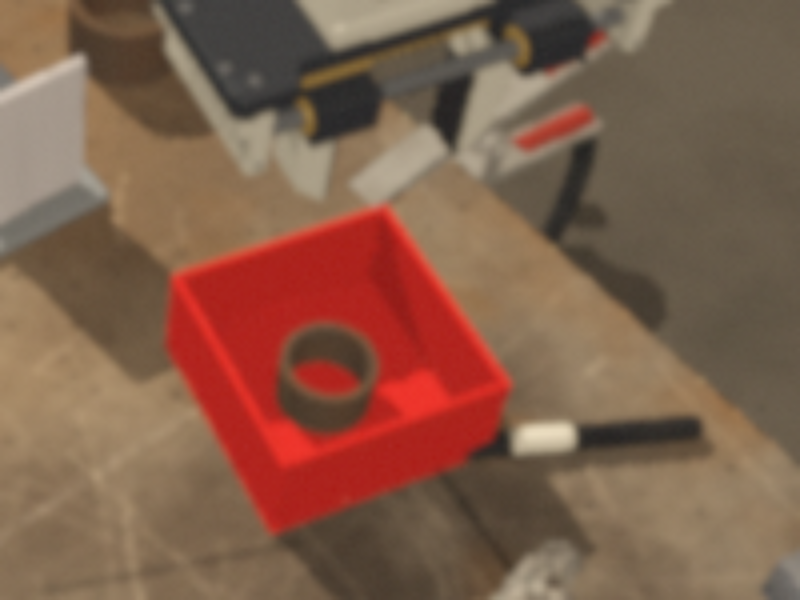

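The ring stands on the floor of the box, released (crop 327,375). Next, a view of the mirror with the wrist camera.

```bash
python3 -c "
from h import *
plan([.53,.15,.24],-2)"
```

```text
t 8.88 pos [ 0.6081 -0.1123  0.1831] F [ 0.1 -0.5  0.3] w 0.647 jaw -10.19 tilt [ 0.002  0.    -1.   ]
slide [ 244.4 -123.2  -56.9] roll -0.143
```

Emit:
{"method": "jog_arm", "body": {"increments": [{"slide": [25, -13, -25], "roll": -0.05, "gripper": 0.6}, {"slide": [60, -30, -50], "roll": -0.1, "gripper": 0.6}, {"slide": [95, -48, -57], "roll": -0.14, "gripper": 0.6}, {"slide": [130, -65, -57], "roll": -0.14, "gripper": 0.6}, {"slide": [165, -83, -57], "roll": -0.14, "gripper": 0.6}, {"slide": [200, -100, -57], "roll": -0.14, "gripper": 0.6}, {"slide": [230, -115, -57], "roll": -0.14, "gripper": 0.6}, {"slide": [244, -123, -57], "roll": -0.14, "gripper": 0.6}, {"slide": [244, -123, -57], "roll": -0.14, "gripper": 0.6}, {"slide": [244, -123, -57], "roll": -0.14, "gripper": 0.6}]}}

```text
clock: 9.72
position: [0.5287, 0.1505, 0.2379]
ee_rot: [-2.26, -2.181, 0.004]
force: [0.3, -0.5, 0.6]
width: 0.599
```

```bash
cat > m.py <<'E'
from h import *
def meas(im,fixed=False):
    P,C=cloud(im) if fixed else wcloud(im); C=C.astype(int)
    def rect(q,n): 
        if len(q)>5: print(n,len(q),'z',np.percentile(q[:,2],[5,50,95]).round(4),[np.round(x,4) for x in cv2.minAreaRect(q[:,:2].astype(np.float32))])
    red=(C[:,2]>90)&(C[:,1]<60)&(C[:,0]<60)
    q=P[box(P,[.45,.23,.05],[.54,.36,.12])&red]
    if len(q)>9:
        f=circ(q[q[:,2]<.1][:,:2],.007,q[:,:2].mean(0)); print('pin side fit',f.x.round(4),np.abs(f.fun).mean().round(4))
        t=q[q[:,2]>.102]; rect(t,'pin top'); 
    q=P[box(P,[.50,.21,.085],[.61,.33,.1])&~red];rect(q,'mirror top')
    rect(P[box(P,[.45,.18,.004],[.8,.36,.013])&(C.max(1)-C.min(1)<25)],'base')
    rect(P[box(P,[.63,.2,.08],[.75,.34,.1])],'cam top')
    rect(P[box(P,[.5,.05,.098],[.6,.085,.11])],'plate top')
    rect(P[box(P,[.44,.22,.035],[.57,.36,.044])&(C.min(1)>100)],'lever')
E
python3 - <<'E'
from m import *
im=snap('wrist','w8');meas(im)
print(im['state']['position'])
E
```

```text
pin side fit [0.4791 0.2715] 0.0002
pin top 22 z [0.1022 0.1042 0.1054] [array([0.4835, 0.2675]), array([0.0107, 0.0024]), np.float64(48.7315)]
mirror top 677 z [0.0915 0.0968 0.0985] [array([0.5556, 0.2639]), array([0.0622, 0.0078]), np.float64(84.3871)]
base 8515 z [0.0073 0.0088 0.0105] [array([0.6137, 0.2685]), array([0.188, 0.069]), np.float64(6.2888)]
cam top 1764 z [0.0814 0.0881 0.0897] [array([0.6786, 0.2771]), array([0.0655, 0.0587]), np.float64(34.0533)]
plate top 436 z [0.0985 0.1029 0.1046] [array([0.5488, 0.07  ]), array([0.0532, 0.0068]), np.float64(0.6829)]
lever 918 z [0.0399 0.0417 0.0432] [array([0.5253, 0.2662]), array([0.0215, 0.0898]), np.float64(85.1012)]
[0.52870473 0.15052943 0.2379345 ]
```

View pics/w8.png

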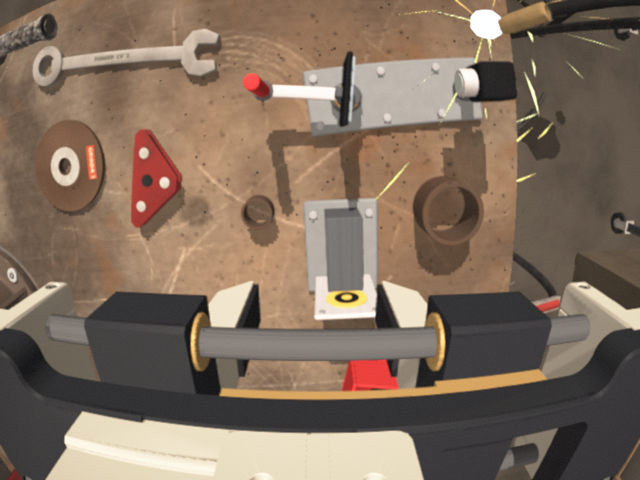

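Wrist view 8: red pin (257,85), mirror frame (347,88), camera lens (465,83), and the marker now uncovered (347,297). The pin is at (0.480,0.271). Frame top centre plus 4 mm gives the pivot at (0.5595,0.2635). The base points 0.110 rad and the mirror −0.098, which matches the 0.21 rest angle. The marker is at (0.552,0.0725).

```bash
python3 -c "
from h import *
piv=np.array([.5595,.2635]);mk=np.array([.552,.0725]);d=mk-piv
a=(np.arctan2(d[1],d[0])+.111)/2;print('glass',a,'pin',piv-.08*np.array([np.cos(a),np.sin(a)]),'rest pin',piv-.08*np.array([np.cos(-.098),np.sin(-.098)]))
print(arm.observe()['joints'].round(2))
plan([.4797,.2713,.16],60)"
```

```text
glass -0.7495215896172057 pin [0.50093881 0.31800309] rest pin [0.47988385 0.27132746]
[-0.78  0.32  0.54  1.77 -0.18  1.1  -0.22]
t 9.77 pos [0.5293 0.149  0.2383] F [ 0.3 -0.1  0.7] w 0.603 jaw -2.17 tilt [-0.002 -0.001 -1.   ]
slide [120.5 -54.1  78.2] roll -1.085
```

Emit:
{"method": "jog_arm", "body": {"increments": [{"slide": [15, -7, 0], "roll": -0.11, "gripper": 0.6}, {"slide": [30, -14, 5], "roll": -0.22, "gripper": 0.6}, {"slide": [45, -20, 10], "roll": -0.33, "gripper": 0.6}, {"slide": [60, -27, 20], "roll": -0.44, "gripper": 0.6}, {"slide": [75, -34, 35], "roll": -0.55, "gripper": 0.6}, {"slide": [90, -40, 50], "roll": -0.66, "gripper": 0.6}, {"slide": [105, -47, 65], "roll": -0.77, "gripper": 0.6}, {"slide": [115, -52, 75], "roll": -0.88, "gripper": 0.6}, {"slide": [120, -54, 78], "roll": -0.99, "gripper": 0.6}, {"slide": [120, -54, 78], "roll": -1.08, "gripper": 0.6}]}}

```text
clock: 10.6
position: [0.4798, 0.2709, 0.1597]
ee_rot: [-0.813, -3.033, 0.004]
force: [-0.6, 0.0, 0.8]
width: 0.599
```

Emit:
{"method": "jog_arm", "body": {"increments": [{"slide": [0, 0, 0], "roll": 0, "gripper": 0.6}, {"slide": [0, 0, 0], "roll": 0, "gripper": 0.6}, {"slide": [0, 0, 0], "roll": 0, "gripper": 0.6}, {"slide": [0, 0, 0], "roll": 0, "gripper": 0.6}, {"slide": [0, 0, 0], "roll": 0, "gripper": 0.6}, {"slide": [0, 0, 0], "roll": 0, "gripper": 0.6}, {"slide": [0, 0, 0], "roll": 0, "gripper": 0.6}, {"slide": [0, 0, 0], "roll": 0, "gripper": 0.6}, {"slide": [0, 0, 0], "roll": 0, "gripper": 0.6}, {"slide": [0, 0, 0], "roll": 0, "gripper": 0.6}]}}

```text
clock: 11.43
position: [0.4805, 0.2716, 0.1618]
ee_rot: [0.821, 3.032, 0.0]
force: [-0.8, -0.4, 0.1]
width: 0.599
```

```bash
python3 -c "
from h import *
snap('side','s9')
cv2.imwrite('pics/s9c.png',cv2.resize(load('s9')['frame'][130:280,210:410],(800,600)))
plan([.4797,.2713,.061],60)"
```

```text
t 11.48 pos [0.4805 0.2716 0.1617] F [-0.1 -0.   0.1] w 0.602 jaw 59.7 tilt [ 0.  0. -1.]
slide [  0.5  -0.6 100.7] roll -0.005
```

View pics/s9c.png

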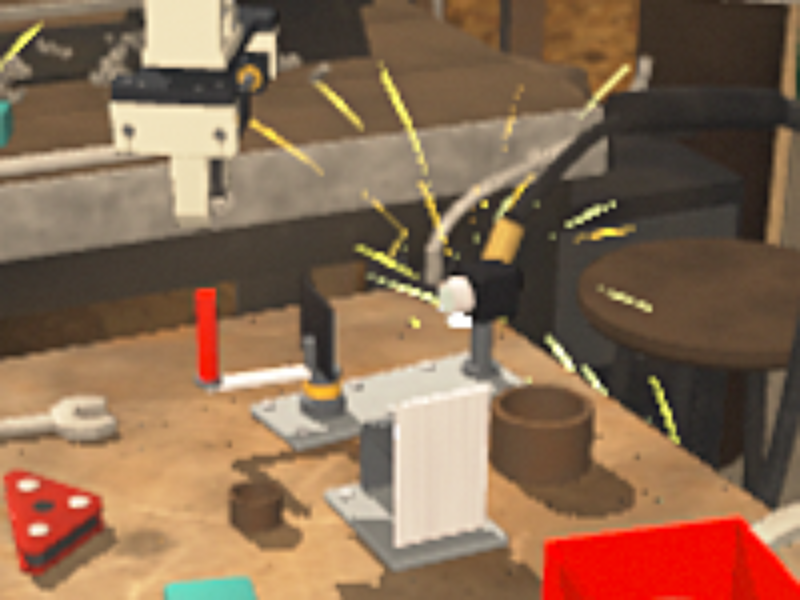

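The fingers are straight above the pin (crop 207,335). Down and close.

Emit:
{"method": "jog_arm", "body": {"increments": [{"slide": [0, -0.5, 20], "roll": 0, "gripper": 0.6}, {"slide": [0, -0.5, 40], "roll": 0, "gripper": 0.6}, {"slide": [0, -0.5, 60], "roll": 0, "gripper": 0.6}, {"slide": [0, -0.5, 80], "roll": 0, "gripper": 0.6}, {"slide": [0, -0.5, 92], "roll": 0, "gripper": 0.6}, {"slide": [0, -0.5, 99], "roll": 0, "gripper": 0.6}, {"slide": [0, -0.5, 100], "roll": 0, "gripper": 0.6}, {"slide": [0, -0.5, 100], "roll": 0, "gripper": 0.5}, {"slide": [0, -0.5, 100], "roll": 0, "gripper": 0.3}, {"slide": [0, -0.5, 100], "roll": 0, "gripper": 0.3}], "newtons": 20}}

```text
clock: 12.32
position: [0.4809, 0.2715, 0.0627]
ee_rot: [0.821, 3.031, 0.002]
force: [0.1, -0.1, -0.4]
width: 0.426
```

Emit:
{"method": "jog_arm", "body": {"increments": [{"slide": [0, 0, 0], "roll": 0, "gripper": 0.2}, {"slide": [0, 0, 0], "roll": 0, "gripper": 0.1}, {"slide": [0, 0, 0], "roll": 0, "gripper": 0.05}, {"slide": [0, 0, 0], "roll": 0, "gripper": 0.05}, {"slide": [0, 0, 0], "roll": 0, "gripper": 0.05}, {"slide": [0, 0, 0], "roll": 0, "gripper": 0.05}, {"slide": [0, 0, 0], "roll": 0, "gripper": 0.05}, {"slide": [0, 0, 0], "roll": 0, "gripper": 0.05}, {"slide": [0, 0, 0], "roll": 0, "gripper": 0.05}, {"slide": [0, 0, 0], "roll": 0, "gripper": 0.05}], "newtons": 20}}

```text
clock: 13.15
position: [0.4811, 0.2723, 0.0621]
ee_rot: [0.82, 3.031, 0.003]
force: [4.0, 5.2, -1.9]
width: 0.147
```

```bash
python3 -c "
from h import *
piv=np.array([.5595,.2635])
p0=arm.observe()['position']
for a in [-.098,-.2,-.31,-.42,-.53,-.64,-.75]: plan([*(piv-.08*np.array([np.cos(a),np.sin(a)])),.0617],60)
" | grep -v '^t ' ; python3 -c "
from h import *
plan([0,0,0],60)"
```

```text
slide [ 0.5 -1.4  0.4] roll -0.005
slide [3.6 6.1 0.4] roll -0.005
slide [ 5.9 14.6  0.4] roll -0.005
slide [ 7.4 23.3  0.4] roll -0.005
slide [ 7.8 32.1  0.5] roll -0.005
slide [ 7.3 40.9  0.5] roll -0.005
slide [ 5.9 49.5  0.5] roll -0.005
t 13.15 pos [0.4811 0.2723 0.0621] F [ 4.   5.2 -1.9] w 0.147 jaw 59.73 tilt [ 0.002  0.002 -1.   ]
slide [ 278.3 -477.8   60.8] roll -0.005
```

The pin is gripped (13.5 mm). Swing along the arc.

Emit:
{"method": "jog_arm", "body": {"increments": [{"slide": [2, 3, 0], "roll": 0, "gripper": 0.05}, {"slide": [4, 8, 0], "roll": 0, "gripper": 0.05}, {"slide": [6, 15, 0], "roll": 0, "gripper": 0.05}, {"slide": [7, 23, 0], "roll": 0, "gripper": 0.05}, {"slide": [8, 32, 0], "roll": 0, "gripper": 0.05}, {"slide": [7, 41, 0], "roll": 0, "gripper": 0.05}, {"slide": [6.5, 46, 0], "roll": 0, "gripper": 0.05}, {"slide": [6, 49, 0], "roll": 0, "gripper": 0.05}, {"slide": [6, 49, 0], "roll": 0, "gripper": 0.05}, {"slide": [6, 49, 0], "roll": 0, "gripper": 0.05}]}}

```text
clock: 13.98
position: [0.4978, 0.3162, 0.0614]
ee_rot: [-0.82, -3.03, 0.003]
force: [-4.6, -0.2, 5.4]
width: 0.144
```

```bash
python3 - <<'E'
from m import *
for n in ['side','scene']:
    im=snap(n,n+'10'); print(n); meas(im,True)
    f=im['frame']
    cv2.imwrite(f'pics/{n}10c.png',cv2.resize(f[130:280,210:410] if n=='side' else f[90:240,220:420],(800,600)))
plan([.5010,.3180,.0615],60)
E
```

```text
side
mirror top 49 z [0.0864 0.0916 0.0956] [array([0.5353, 0.2661]), array([0.0534, 0.0777]), np.float64(80.6312)]
base 297 z [0.0042 0.0063 0.0119] [array([0.6138, 0.2832]), array([0.1953, 0.1041]), np.float64(8.1134)]
cam top 87 z [0.0807 0.0849 0.0872] [array([0.6873, 0.271 ]), array([0.0484, 0.039 ]), np.float64(24.4665)]
plate top 43 z [0.0984 0.0997 0.1016] [array([0.5525, 0.0674]), array([0.0609, 0.0091]), np.float64(0.4843)]
lever 70 z [0.0354 0.0379 0.0416] [array([0.5191, 0.293 ]), array([0.0187, 0.0753]), np.float64(51.9546)]
scene
mirror top 91 z [0.0864 0.0943 0.0985] [array([0.557 , 0.2635]), array([0.0659, 0.0075]), np.float64(51.6399)]
base 1307 z [0.0052 0.0078 0.011 ] [array([0.6135, 0.268 ]), array([0.1889, 0.0715]), np.float64(6.297)]
cam top 213 z [0.0813 0.0869 0.0896] [array([0.6848, 0.2756]), array([0.0519, 0.0374]), np.float64(4.8058)]
plate top 91 z [0.0985 0.1014 0.1038] [array([0.5529, 0.0681]), array([0.0609, 0.007 ]), np.float64(1.7242)]
lever 127 z [0.0372 0.0404 0.0425] [array([0.5348, 0.2822]), array([0.0162, 0.0865]), np.float64(51.5959)]
t 14.08 pos [0.4978 0.3161 0.0614] F [-5.2 -0.5  4.3] w 0.15 jaw 59.72 tilt [-0.004 -0.001 -1.   ]
slide [-1.8  3.2 -0.1] roll -0.005
```

View pics/scene10c.png

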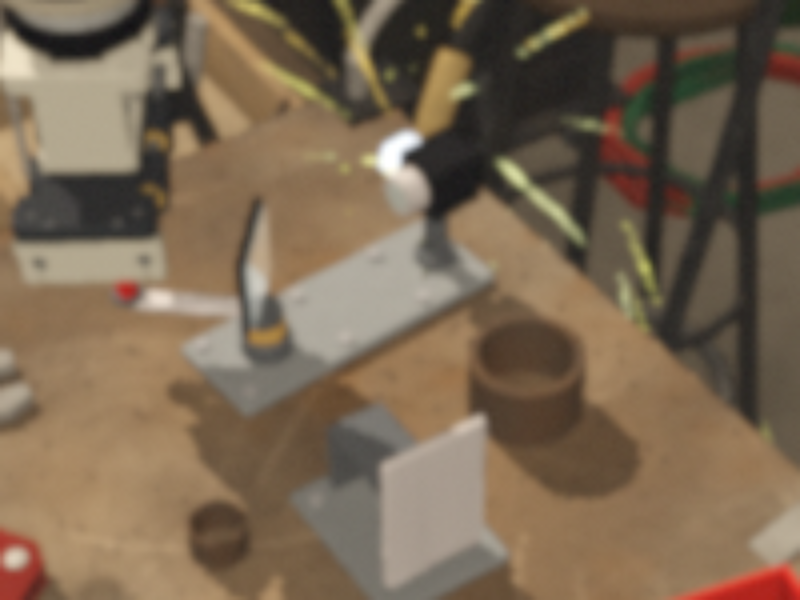

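View pics/side10c.png

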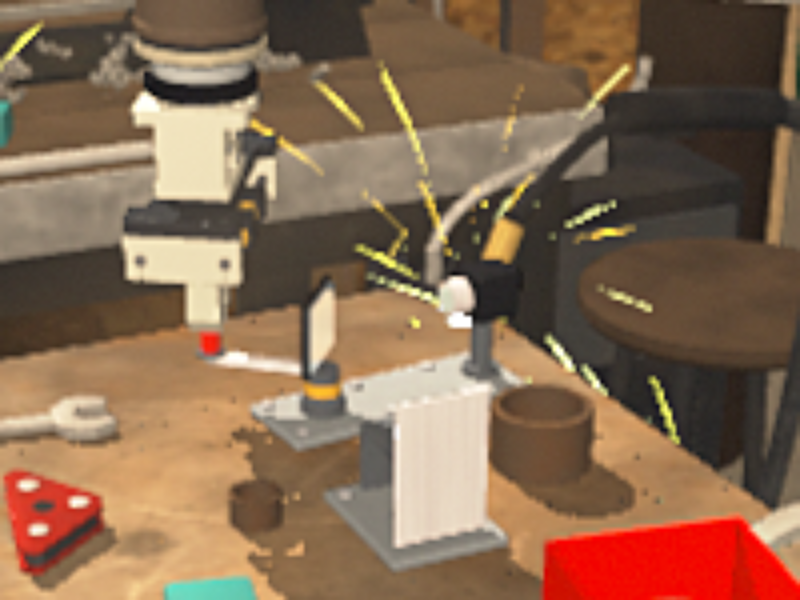

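The mirror now faces toward the target. The tool stopped short because of lag and the spring, at about −0.706 rad against the wanted −0.75. Relative to the gripped rest position it needs about 4.7 mm more along the jaw axis.

Emit:
{"method": "jog_arm", "body": {"increments": [{"slide": [-0.5, 1, 0], "roll": 0, "gripper": 0.05}, {"slide": [-1, 2, 0], "roll": 0, "gripper": 0.05}, {"slide": [-2, 3, 0], "roll": 0, "gripper": 0.05}, {"slide": [-2.4, 4, 0], "roll": 0, "gripper": 0.05}, {"slide": [-2.4, 4.5, 0], "roll": 0, "gripper": 0.05}, {"slide": [-2.4, 4.5, 0], "roll": 0, "gripper": 0.05}, {"slide": [-2.4, 4.5, 0], "roll": 0, "gripper": 0.05}, {"slide": [-2.4, 4.5, 0], "roll": 0, "gripper": 0.05}, {"slide": [-2.4, 4.5, 0], "roll": 0, "gripper": 0.05}, {"slide": [-2.4, 4.5, 0], "roll": 0, "gripper": 0.05}]}}

```text
clock: 14.92
position: [0.5012, 0.3195, 0.0614]
ee_rot: [-0.818, -3.029, 0.003]
force: [-7.5, 0.8, 4.8]
width: 0.147
```

```bash
cat > ang.py <<'E'
from m import *
def fit(ims,fixed=True):
    # rigid glass/lever angle by averaging depth frames: lever points line, mirror-face points
    L=[];M=[]
    for im in ims:
        P,C=cloud(im);C=C.astype(int)
        red=(C[:,2]-C[:,1]>60)
        piv=np.array([.5595,.2635])
        r=np.hypot(*(P[:,:2]-piv).T)
        L.append(P[(P[:,2]>.034)&(P[:,2]<.045)&(r<.075)&(r>.022)&~red&(C.min(1)>80)])
        M.append(P[(P[:,2]>.05)&(P[:,2]<.1)&(r<.034)])
    for n,q in [('lever',np.vstack(L)),('mirror',np.vstack(M))]:
        v=cv2.fitLine(q[:,:2].astype(np.float32),cv2.DIST_HUBER,0,.001,.001).ravel()
        a=np.arctan2(v[1],v[0]); 
        if n=='mirror': a-=np.pi/2
        a=(a+np.pi/2)%np.pi-np.pi/2
        print(n,len(q),'angle',round(a,3),'pt',v[2:].round(4))
E
python3 - <<'E'
from ang import *
for n in ['scene','side']:
    im=snap(n,n+'11')
    print(n,'rest');fit([load(n+'0')]);print('now');fit([im])
s=arm.observe();d=s['position'][:2]-np.array([.4811,.2723]);j=np.radians(59.73);print(s['position'],s['force'],'jaw disp',d@[np.cos(j),np.sin(j)]*1000,'x',d@[-np.sin(j),np.cos(j)]*1000,s['width'],s['clock'])
E
```

```text
scene rest
lever 103 angle -0.064 pt [0.505  0.2658]
mirror 231 angle -0.07 pt [0.5539 0.2578]
now
lever 106 angle -0.758 pt [0.526  0.2918]
mirror 211 angle -0.793 pt [0.5565 0.2602]
side rest
lever 59 angle -0.06 pt [0.5096 0.2639]
mirror 150 angle -0.082 pt [0.5541 0.2676]
now
lever 61 angle -0.725 pt [0.5229 0.2918]
mirror 152 angle -0.756 pt [0.556  0.2593]
[0.50121201 0.31948102 0.06142717] [-8.35057421  0.57229472  5.60010667] jaw disp 50.886312521584486 x 6.412862463142319 0.14778064255519466 15.0167
```

```bash
cat > sil.py <<'E'
from h import *
from scipy.optimize import minimize
def proj(im,X): 
    c=X@im['R'].T+im['t'];K=im['intrinsics'];return np.c_[K[0,0]*c[:,0]/c[:,2]+K[0,2],K[1,1]*c[:,1]/c[:,2]+K[1,2]]
S=8
def fitmask(im,a0):
    P,_=cloud(im);r=np.hypot(P[:,0]-.5575,P[:,1]-.2635)
    m=((P[:,2]>.046)&(P[:,2]<.105)&(r<.04)).reshape(480,640)
    ys,xs=np.where(m);x0,y0=xs.min()-8,ys.min()-8;w,h=xs.max()-x0+9,ys.max()-y0+9
    M=cv2.resize(m[y0:y0+h,x0:x0+w].astype(np.float32),None,fx=S,fy=S,interpolation=cv2.INTER_NEAREST)
    def cost(p):
        a,dx,dy=p[0],p[1]/1000,p[2]/1000
        c,s=np.cos(a),np.sin(a)
        X=np.array([[.5595+dx+c*x-s*y,.2635+dy+s*x+c*y,z] for x in (-.0078,0) for y in (-.031,.031) for z in (.046,.0972)])
        u=(proj(im,X)-[x0,y0]+.5)*S
        hull=cv2.convexHull(np.round(u*16).astype(np.int32));I=np.zeros_like(M);cv2.fillConvexPoly(I,hull,1,shift=4)
        return np.abs(I-M).sum()/S/S
    best=min((minimize(cost,[a0+da,0,0],method='Nelder-Mead',options=dict(initial_simplex=[[a0+da,0,0],[a0+da+.08,0,0],[a0+da,3,0],[a0+da,0,3]],xatol=1e-3,fatol=.05)) for da in (-.1,-.05,0,.05,.1)),key=lambda o:o.fun)
    return best.x.round(3),best.fun,m.sum()
E
python3 - <<'E'
from sil import *
for n in ['scene','side']:
    print(n,'rest',fitmask(load(n+'0'),-.1),'now',fitmask(load(n+'11'),-.7), '10:',fitmask(load(n+'10'),-.7))
E
```

```text
scene rest (array([-0.147,  0.321, -1.413]), np.float64(45.234375), np.int64(243)) now (array([-0.7  ,  1.511, -0.107]), np.float64(34.90625), np.int64(218)) 10: (array([-0.659,  1.686,  0.08 ]), np.float64(30.734375), np.int64(200))
side rest (array([-0.142, -2.484, -6.676]), np.float64(20.359375), np.int64(170)) now (array([-0.675, -1.15 , -4.748]), np.float64(20.6875), np.int64(168)) 10: (array([-0.672, -0.416, -2.885]), np.float64(22.4375), np.int64(164))
```

```bash
python3 - <<'E'
from h import *
for n in ['scene','side']:
    R=[]
    for t in ['0','10','11']:
        im=load(n+t);P,C=cloud(im);C=C.astype(int)
        m=(C[:,2]-np.maximum(C[:,1],C[:,0])>55)&box(P,[.45,.24,.044],[.54,.345,.060]);q=P[m];R.append(np.median(q,0))
        v,u=np.divmod(np.where(m)[0],640)
        print(n,t,len(q),q.mean(0).round(4),np.median(q,0).round(4),'px',u.mean().round(2),v.min(),v.max())
        if t!='0':
            d=(R[-1]-R[0])[:2];print('  disp',(d*1000).round(1),'chord',np.hypot(*d)*1000,'theta',2*np.arcsin(np.hypot(*d)/.16))
E
```

```text
scene 0 29 [0.4787 0.2663 0.0525] [0.4788 0.2659 0.053 ] px 252.83 173 178
scene 10 18 [0.4957 0.3091 0.0506] [0.4955 0.3076 0.0505] px 251.06 161 164
  disp [16.7 41.7] chord 44.90532949785791 theta 0.5689598335410312
scene 11 24 [0.4994 0.3128 0.0513] [0.4989 0.3125 0.0519] px 251.71 159 163
  disp [20.1 46.6] chord 50.73734838516985 theta 0.6453579936226553
side 0 26 [0.4793 0.2656 0.0517] [0.479  0.2652 0.0519] px 262.08 219 224
side 10 24 [0.4954 0.3082 0.0515] [0.4947 0.3077 0.0506] px 262.08 213 217
  disp [15.7 42.5] chord 45.30398680258485 theta 0.5741537014788417
side 11 25 [0.4989 0.3112 0.0506] [0.4992 0.3114 0.0497] px 262.88 212 217
  disp [20.2 46.2] chord 50.436236709728206 theta 0.6413905821373478
```

Pin displacement seen by both fixed cameras gives turns of 0.645 and 0.641 rad. Tool travel gives 0.653, and the target is 0.652. I'll hold for one call to check that it is steady.

Emit:
{"method": "jog_arm", "body": {"increments": [{"slide": [0.5, 0.2, 0], "roll": 0, "gripper": 0.05}, {"slide": [1, 0.2, 0], "roll": 0, "gripper": 0.05}, {"slide": [1, 0.2, 0], "roll": 0, "gripper": 0.05}, {"slide": [1, 0.2, 0], "roll": 0, "gripper": 0.05}, {"slide": [1, 0.2, 0], "roll": 0, "gripper": 0.05}, {"slide": [1, 0.2, 0], "roll": 0, "gripper": 0.05}, {"slide": [1, 0.2, 0], "roll": 0, "gripper": 0.05}, {"slide": [1, 0.2, 0], "roll": 0, "gripper": 0.05}, {"slide": [1, 0.2, 0], "roll": 0, "gripper": 0.05}, {"slide": [1, 0.2, 0], "roll": 0, "gripper": 0.05}]}}

```text
clock: 15.85
position: [0.5012, 0.3195, 0.0614]
ee_rot: [-0.82, -3.029, 0.003]
force: [-5.4, -0.7, 5.2]
width: 0.149
```

```bash
python3 - <<'E'
from h import *
s=arm.observe();d=s['position'][:2]-np.array([.4811,.2723]);print(s['position'],s['force'],'theta',2*np.arcsin(np.hypot(*d)/.16),s['width'],s['clock'],abs(s['dq']).max())
for n in ['scene','side']:
    R=[]
    snap(n,n+'12')
    for t in ['0','12']:
        im=load(n+t);P,C=cloud(im);C=C.astype(int)
        m=(C[:,2]-np.maximum(C[:,1],C[:,0])>55)&box(P,[.45,.24,.044],[.54,.345,.060]);R.append(np.median(P[m],0))
    d=(R[1]-R[0])[:2];print(n,(d*1000).round(1),'theta',2*np.arcsin(np.hypot(*d)/.16))
E
```

```text
[0.50117129 0.31950493 0.06144536] [-5.35141444 -0.72274771  5.16708792] theta 0.6527105612646232 0.14860350703275557 15.85 0.001717777741880938
scene [19.9 46.2] theta 0.6395540663858061
side [19.1 45.8] theta 0.6309134215567281
```

View pics/scene12.png

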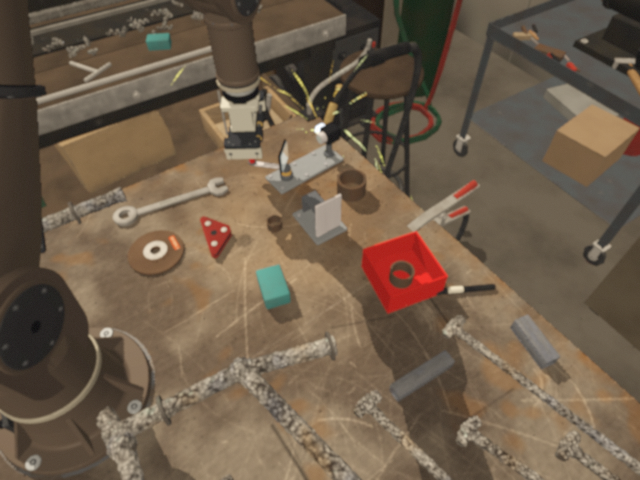

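Scene: the ring is in the box (402,273), and the bystanders and look-alike rings are where they were. Vision reads slightly under the target and the tool is on it, so I add a half-millimetre nudge.

Emit:
{"method": "jog_arm", "body": {"increments": [{"slide": [0, 0.3, 0], "roll": 0, "gripper": 0.05}, {"slide": [0, 0.6, 0], "roll": 0, "gripper": 0.05}, {"slide": [0, 0.6, 0], "roll": 0, "gripper": 0.05}, {"slide": [0, 0.6, 0], "roll": 0, "gripper": 0.05}, {"slide": [0, 0.6, 0], "roll": 0, "gripper": 0.05}, {"slide": [0, 0.6, 0], "roll": 0, "gripper": 0.05}, {"slide": [0, 0.6, 0], "roll": 0, "gripper": 0.05}, {"slide": [0, 0.6, 0], "roll": 0, "gripper": 0.05}, {"slide": [0, 0.6, 0], "roll": 0, "gripper": 0.05}, {"slide": [0, 0.6, 0], "roll": 0, "gripper": 0.05}]}}

```text
clock: 16.78
position: [0.5015, 0.3198, 0.0614]
ee_rot: [-0.82, -3.029, 0.004]
force: [-5.9, -1.6, 5.1]
width: 0.146
```

```bash
python3 - <<'E'
from h import *
s=arm.observe();d=s['position'][:2]-np.array([.4811,.2723]);th=2*np.arcsin(np.hypot(*d)/.16);print(s['position'],s['force'],'theta',th,s['width'],s['clock'])
if .64<th<.675 and .12<s['width']<.18: print(arm.sign_off())
E
```

```text
[0.50145897 0.3197617  0.06142001] [-5.92338867 -1.61600039  5.12154307] theta 0.6573196798671376 0.14637352243352733 16.7833
the job is handed in; nothing more can be done
None
```

I dropped the middle-sized ring into the red reject box and let go of it. I then gripped the mirror's red pin, swung the mirror to the marker angle, and handed in at 16.8 s while still holding it.

- **Ring:** the last scene picture showed it standing on the floor of the box, with the bystanders and look-alike rings looking undisturbed.
- **Mirror angle:** the target turn from rest was 0.652 rad. The tool's final travel gives 0.657.
- **Checks that disagreed:** before a last nudge of about 0.5 mm, the tool read 0.653. The two fixed cameras read 0.640 and 0.631 from the pin. I nudged forward to split the difference, and did not take another picture after it. A looser check by fitting the lever and mirror lines and the frame outline scattered by about ±0.1 rad, so I gave it no weight.
- **Not checked directly:** I had no view through the inspection camera, so the aim rests on these angle measurements.
- **Grip:** the pin was held at 20 N, with a force of about 8 N on the tool.

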